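Check the defibrillator trainer in its child setting

ROBOT

A 6-joint arm with a two-finger parallel gripper is mounted at the origin on the work surface. World frame = base frame: x ahead of the robot, y to its left, z up, the work surface at z = 0. Lengths are in mm, angles in rad, forces in N, time in s.
With the tool pointing down it reaches from about 325 to 750 mm from the base axis. Payload 7.6 kg.
Tool frame: the origin (TCP) lies at the very end of the fingers, on their centre line; the grasp point (between the pads) lies 19 mm behind it; z points along the fingers, y is the line along which they close (so a half turn about z gives the same grasp; the last joint's range is limited). The gripper opens to 85 mm and grips with 20 to 120 N. Pads are 22 mm wide; open, the fingers measure 114 mm over their backs; the gripper's body (76 mm by 85 mm) begins 54 mm behind the grasp point. The pads swing forward as they close: fully open they stand 13 mm farther back than shut.
Start: joints at [-1.225, 0.052, 1.401, -0, 1.689, -0.07], TCP at [212.085, -480.277, 231.323] pointing down, gripper open.
Joint ranges: [-2.9, 2.9], [-0.91, 2.17], [0.12, 2.37], [-1.06, 4.2], [0.26, 2.73], [-2.93, 2.93]. Speed limits (rad/s): [2.57, 2.57, 3.01, 3.14, 3.14, 3.14].

INTERFACE

Orientations are given as a 3x3 rotation matrix whose columns are the frame's x, y, z axes.
In Python, from rig import env gives the robot as it stands.
- The arm moves only by the tool carry_out, never from a script. Its argument "plan" is a list of rows, each a list of 3 entries, a list of its own where there are three numbers: the finger opening in mm, from 0 to 85.4, then the shift along the tool's x, y, z in mm, then the turn, a rotation vector about the tool's x, y, z in rad. A call has exactly 10 rows; each row shifts and turns the commanded pose from where the row before left it, along the tool's axes as they then stand; what a row does not reach is not made up. A row lasts 1/12 s, in which the tool goes at most 41.7 mm and 7.16 degrees, less where a joint would pass 70% of its speed; a pose out of reach is approached as far as the arm can. A call with a gripper value outside its range is refused whole. The fingers move at their own pace and stop on an object; the grip force is fixed at half the most. Time passes only in rows, so rows that do not move let the fingers close, or fill a call up. It gives the time, the measured TCP pose, the force, the opening and the grip force at its end, in the units of the state.
- env.observe(): the state, without advancing time (a new reading comes with each control period).
- env.read_camera(name): name is "scene" or "top" or "wrist"; returns a dict with "image" (480x640x3 uint8, red, green, blue), "mtx" (3x3 intrinsics, pixels), "k1" (the pictures are not rectified: a ray, as slopes to the right and down, at radius r is drawn at 1 + k1 r^2 times it, then the intrinsics apply), "world_from_camera" (4x4, takes a point from camera to world coordinates). Camera axes: x right, y down, z forward; pixel columns grow to the right and rows downward; lengths in mm; the calibration is good to about 2 mm. A picture is of the moment at which its call begins. There is no depth.
- env.job_done(): hands the job in; it is judged then, once.
The state is a dict: "t": time; "joints": joint angles; "qd": joint speeds; "joint_torque": joint torques, N m; "position": TCP position; "ee_rot": TCP orientation; "ft_force": force on the tool from outside, world axes, zero at the start; "ft_torque": the same for the moment, N m; "gripper_width": opening from 0.0 (shut) to 1.0 (fully open); "finger_force": force on a finger pad.
Only numpy, scipy, OpenCV 4.12 (cv2) and the standard library are available. Lean on these libraries where they do the work, as an engineer would, in place of code of your own. Each camera call takes 0.05 s, during which the arm holds its last target. There are 200 camera calls.

TASK

Check the yellow defibrillator trainer on the desk in its child setting before the class: first push the white patient selector all the way over to the small-figure (child) end, then press the green on key, and last reach down into the orange-ringed well and press the sunken orange shock key. Only touch the controls: let each key spring back up, leave the trainer standing where it is and do not lift it, do not press the blue information key, and do not disturb the things lying around it.

Things in the scene. Friction and masses are not known exactly. Their poses are not given: they have to be found in the camera images.
- trainer: Yellow defibrillator trainer, loose, about 2 kg, 230 (x) x 280 (y) x 74 mm high, black carrying handle at the back reaching to x = +157 mm. Origin: centre of its underside; x runs from its front edge (keys) to its back edge (display, selector), y to its left, z up. The grey control panel is at z = 72 mm, inside a rim 2 mm higher.
- trainer_panel (a point): Middle of the control panel, z = 72 mm, axes as the trainer. Panel (x, y) in mm: shock well (-45, -60), green on key (-55, 75), blue information key (-55, 20), selector from (46, -53) at the adult end to (46, -77) at the child end; dark display, 82 x 116 mm, fixed, 3 mm high, centred (46, 58).
- well_mouth (a point): Centre of the mouth of the shock well, level with the control panel (z 72 mm in the trainer's frame). The well is a round vertical hole of 48 mm diameter with an orange ring round its mouth, 26 mm deep to its floor; the shock key stands on the floor.
- shock_key_top (a point): Centre of the top face of the shock key: an orange round key, 35 mm diameter, with a white lightning flash, at the bottom of the well; at rest its top is 16 mm below the panel. Press it straight down.
- shock_key (a joint): How far the shock key is pressed down, m: 0 at rest, 0.005 at its stop. A spring: starts to move at about 1.5 N, 5 N at the stop, springs back.
- on_key_top (a point): Centre of the top face of the on key: green, round, 32 mm diameter, at rest standing 7 mm above the panel, on the front left of the panel. Press it straight down.
- on_key (a joint): How far the on key is pressed down, m: 0 at rest, 0.004 at its stop. A spring: starts to move at about 1.2 N, 4 N at the stop, springs back.
- info_key (a joint): How far the information key (blue, round, 22 mm diameter, standing 6 mm above the panel, between the on key and the well) is pressed down, m: 0 at rest, 0.003 at its stop; springs back. Not to be pressed.
- selector_top (a point): Centre of the top of the patient selector's grip: white ribbed block, 24 mm (trainer x) x 14 mm (trainer y), 10 mm above the panel, sliding along trainer y in a black slot; push its side. Behind the slot: a large dark figure at the adult end (by the display), a small blue figure at the child end (by the trainer's right edge).
- selector (a joint): Position of the patient selector, m: 0 at the adult end, 0.024 at the child end, growing towards the trainer's -y. It slides with about 1.5 N of friction, stops at both ends and stays where it is left.
- pad_pouch: Flat silver pouch with two orange pads, 170 x 120 x 10 mm, loose, lying to the left of the trainer. Origin: centre of underside.
- tape_roll: Cream tape roll, ring of 72 mm diameter, 25 mm high, loose, lying flat to the right of the trainer. Origin: centre of underside.
- pen_torch: Pen torch, metal, 136 x 12 x 15 mm, loose, in front of the trainer. Origin: on the underside, x along the torch.
- oximeter: White finger-clip pulse oximeter, 60 x 34 x 30 mm, loose, behind the trainer. Origin: centre of underside.
- ear_thermometer: White ear thermometer, 137 x 34 x 28 mm, loose, to the right of the trainer. Origin: on the underside, x along it.
- sanitiser: Clear bottle with blue cap, 64 mm diameter, 165 mm high, loose, upright at one side of the table. Origin: centre of underside.
- swab_jar: White jar with steel lid, 84 mm diameter, 110 mm high, loose, upright at one side of the table. Origin: centre of underside.

How it is judged:
By the outcome, as a careful person would: the job done as asked, in the order asked, and still so for the second after the job is handed in, with the robot touching nothing.
It also fails if it takes over 42 s, if anything falls off the work surface, if the arm or the gripper's body presses on something with over 40 N, if the wrist force passes 120 N, or if a joint passes its speed limit or range.

## Working session

There is one attempt and no reset: what is moved stays moved. The work goes in short steps, Python scripts to look and compute and a tool call to move; the robot and the scene stay as the last step left them, time stands still between calls to the robot, and variables do not carry over. Pictures are saved under pics/ and viewed, at most 10 in all, crops included, and the job is handed in when it is done.

Besides the shell and the picture viewer there is one more tool, called after ">>>" as name(argument=value, ...) on one line, values as JSON. carry_out: Moves the arm, as the interface text tells. Its arguments: {"type":"object","properties":{"plan":{"type":"array"}},"required":["plan"]}

```bash
mkdir -p pics
cat > h.py <<'E'
import numpy as np, cv2
from rig import env
def cam(n):
    return env.read_camera(n)
def ray(c,px):
    px=np.atleast_2d(np.array(px,float)); K=np.array(c["mtx"]);k=c["k1"]
    p=cv2.undistortPoints(px.reshape(-1,1,2),K,np.array([k,0,0,0,0.])).reshape(-1,2)
    T=np.array(c["world_from_camera"])
    return T[:3,3], np.c_[p,np.ones(len(p))]@T[:3,:3].T
def onz(c,px,z):
    o,d=ray(c,px); return o+d*((z-o[2])/d[:,2])[:,None]
def proj(c,P):
    T=np.linalg.inv(np.array(c["world_from_camera"])); p=np.atleast_2d(P)@T[:3,:3].T+T[:3,3]
    return cv2.projectPoints(p.reshape(-1,1,3),np.zeros(3),np.zeros(3),np.array(c["mtx"]),np.array([c["k1"],0,0,0,0.]))[0].reshape(-1,2)
def save(c,n): cv2.imwrite(f"pics/{n}.png",np.array(c["image"])[:,:,::-1])
def blobs(c,lo,hi,amin=30):
    hsv=cv2.cvtColor(np.array(c["image"]),cv2.COLOR_RGB2HSV)
    m=cv2.inRange(hsv,np.array(lo),np.array(hi))
    n,l,s,ce=cv2.connectedComponentsWithStats(m)
    return [(ce[i].round(1).tolist(),s[i].tolist()) for i in range(1,n) if s[i,4]>=amin]
E
python3 - <<'E'
from h import *
for n in("top","scene"):
    c=cam(n);save(c,n+"0")
    print(n,np.array(c["world_from_camera"]).round(2).tolist(),np.array(c["mtx"]).tolist(),c["k1"])
    for k,a in dict(green=((45,90,50),(85,255,255)),blue=((95,110,50),(125,255,255)),orange=((4,150,120),(17,255,255)),yellow=((20,130,120),(34,255,255))).items(): print(k,blobs(c,*a))
print(env.observe())
E
```

```text
top [[-0.03, -0.99, 0.16, 395.02], [-1.0, 0.03, -0.0, 4.43], [-0.0, -0.16, -0.99, 1318.36], [0.0, 0.0, 0.0, 1.0]] [[518.5458816776761, 0.0, 318.40958565539904], [0.0, 518.5458816776761, 240.22503178269602], [0.0, 0.0, 1.0]] 0.04188670615794667
green [([319.2, 310.0], [313, 304, 14, 13, 92])]
blue [([442.2, 106.5], [391, 69, 104, 76, 5925]), ([168.7, 103.5], [117, 77, 103, 57, 4610]), ([21.5, 158.6], [17, 155, 10, 8, 57]), ([81.8, 244.5], [75, 239, 14, 12, 130]), ([339.8, 298.9], [336, 295, 9, 9, 61])]
orange [([601.4, 76.3], [589, 72, 26, 14, 31]), ([265.7, 110.6], [264, 86, 5, 49, 52]), ([366.4, 279.8], [355, 268, 25, 24, 146]), ([366.4, 279.9], [360, 273, 14, 15, 120]), ([245.0, 313.2], [233, 301, 25, 25, 414]), ([282.7, 318.5], [278, 313, 11, 12, 85]), ([256.7, 343.5], [245, 331, 25, 26, 430])]
yellow [([573.2, 132.5], [555, 101, 42, 58, 1082]), ([314.3, 235.2], [271, 211, 87, 49, 400]), ([384.4, 248.1], [365, 215, 40, 68, 287]), ([286.0, 301.3], [266, 267, 40, 72, 336]), ([358.0, 315.5], [315, 291, 88, 51, 392])]
scene [[0.87, 0.32, -0.37, 1116.05], [0.49, -0.57, 0.66, -943.56], 
[... 2804 characters left out ...]
58412e+00, -7.02985200e-02]), 'qd': array([-0.00063598, -0.0020399 , -0.0015586 , -0.00179203,  0.0001317 ,
        0.00110619]), 'joint_torque': array([ 8.41264773e-04, -3.82579458e+01, -3.60986853e+01, -9.31726163e-05,
        4.74022032e-03, -4.77883376e-06]), 'position': array([ 211.98535965, -480.00051041,  230.54651364]), 'ee_rot': array([[ 9.14793722e-01,  4.03921042e-01, -4.88074666e-04],
       [ 4.03921328e-01, -9.14792771e-01,  1.32153513e-03],
       [ 8.73086721e-05, -1.40607581e-03, -9.99999008e-01]]), 'ft_force': array([-0.07362997,  0.91517068,  0.14748397]), 'ft_torque': array([ 0.06920247,  0.00915494, -0.02659288]), 'finger_force': 0.0, 'gripper_width': 1.0020864952396247}
```

View pics/top0.png

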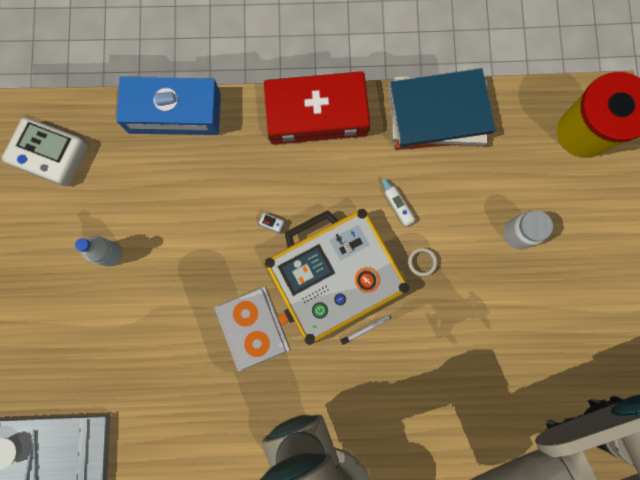

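View pics/scene0.png

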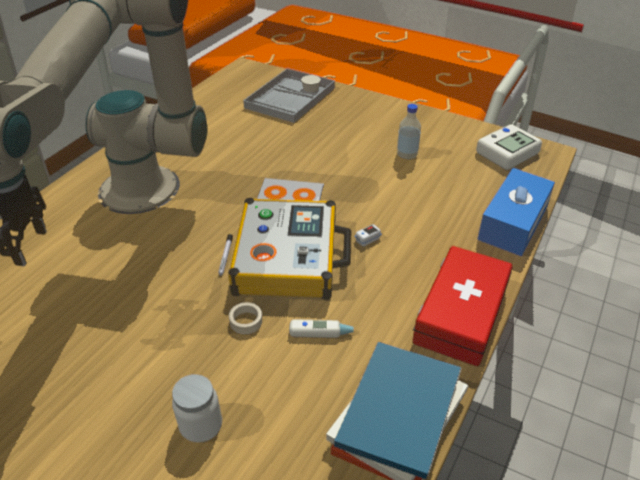

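The top view shows the trainer, with its green key at (319,310), blue key at (340,299), well at (366,280) and selector near (350,243). The scene view agrees with it: green (265,214), blue (263,228), well (263,253). I'll fit the pose next.

```bash
cat >> h.py <<'E'
from scipy.optimize import least_squares
def fit(obs):
    # obs: list (cam, px, trainer xyz) ; least squares pose x,y,yaw
    def res(p,full=False):
        c,s=np.cos(p[2]),np.sin(p[2]);R=np.array([[c,-s,0],[s,c,0],[0,0,1]]);out=[]
        for cm,px,q in obs:
            w=R@np.array(q)+[p[0],p[1],0]; out.append((onz(cm,px,q[2])[0]-w)[:2])
        return np.ravel(out)
    r=least_squares(res,[390,-30,0.45]);return r.x,res(r.x).reshape(-1,2).round(1)
E
python3 - <<'E'
from h import *
t,s=cam("top"),cam("scene")
G,B,W=(-55,75,79),(-55,20,78),(-45,-60,72)
o1=[(t,(319.2,310),G),(t,(339.8,298.9),B),(t,(367,279.8),W)]
o2=[(s,(265.3,213.5),G),(s,(262.5,228.1),B),(s,(262.8,252.5),W)]
for o in(o1,o2,o1+o2):
    p,r=fit(o);print(p,np.degrees(p[2]),r.tolist())
c,s_=np.cos(p[2]),np.sin(p[2])
for n,q in dict(sel=(46,-53),start=(46,-24),on=(-55,75),well=(-45,-60)).items(): print(n,p[0]+c*q[0]-s_*q[1],p[1]+s_*q[0]+c*q[1])
R=env.observe()["ee_rot"];T=np.array([p[0]+c*0-s_*-20,p[1]+s_*0+c*-20,190]);print("tool delta to above (0,-20)",R.T@(T-env.observe()["position"]))
w=cam("wrist");print(np.array(w["world_from_camera"]).round(1),w["mtx"])
E
```

```text
[ 5.15961782e+02 -3.69624979e+01  4.59821903e-01] 26.34585437535798 [[-0.2, 0.2], [0.2, -0.2], [-0.0, -0.0]]
[ 5.17477645e+02 -3.99441065e+01  4.60273571e-01] 26.371733067639298 [[0.6, -0.9], [-0.1, -0.2], [-0.6, 1.1]]
[ 5.16719742e+02 -3.84534144e+01  4.60045551e-01] 26.35866847365732 [[-0.9, 1.7], [-0.5, 1.3], [-0.8, 1.5], [1.4, -2.4], [0.7, -1.7], [0.2, -0.4]]
sel 581.4686395970931 -65.5196345054556
start 568.5929608339418 -39.53469855425232
on 434.13879777795904 4.329615379914941
well 503.0376251068366 -112.19485240563438
tool delta to above (0,-20) [ 458.01717374 -260.89924023   41.04970958]
[[ 4.000e-01 -9.000e-01 -3.000e-01  2.864e+02]
 [-9.000e-01 -4.000e-01 -1.000e-01 -4.486e+02]
 [-0.000e+00  3.000e-01 -9.000e-01  3.739e+02]
 [ 0.000e+00  0.000e+00  0.000e+00  1.000e+00]] [[424.89494872   0.         331.07531262]
 [  0.         424.89494872 241.83187445]
 [  0.           0.           1.        ]]
```

>>> carry_out(plan=[[0, [30, -17, 0], [0, 0, -0.0045]], [0, [30, -17, 0], [0, 0, -0.0045]], [0, [30, -17, 0], [0, 0, -0.0045]], [0, [30, -17, 0], [0, 0, -0.0045]], [0, [30, -17, 0], [0, 0, -0.0045]], [0, [30, -17, 0], [0, 0, -0.0045]], [0, [30, -17, 0], [0, 0, -0.0045]], [0, [30, -17, 0], [0, 0, -0.0045]], [0, [30, -17, 0], [0, 0, -0.0045]], [0, [30, -17, 0], [0, 0, -0.0045]]])

```text
t: 1.08
position: [412.8, -197.9, 231.4]
ee_rot: [[0.896, 0.445, 0.0], [0.445, -0.896, -0.0], [0.0, 0.0, -1.0]]
ft_force: [0.5, -0.2, -0.3]
gripper_width: 0.001
finger_force: 0.0
```

>>> carry_out(plan=[[0, [30, -18, 0], [0, 0, 0]], [0, [30, -18, 0], [0, 0, 0]], [0, [30, -18, 0], [0, 0, 0]], [0, [30, -18, 0], [0, 0, 0]], [0, [20, -10, 0], [0, 0, 0]], [0, [10, -6, 0], [0, 0, 0]], [0, [0, 0, 0], [0, 0, 0]], [0, [0, 0, 0], [0, 0, 0]], [0, [0, 0, 0], [0, 0, 0]], [0, [0, 0, 0], [0, 0, 0]]])

```text
t: 1.92
position: [507.0, -55.2, 231.4]
ee_rot: [[0.897, 0.443, 0.0], [0.443, -0.897, -0.0], [-0.0, 0.0, -1.0]]
ft_force: [0.1, -1.0, 0.0]
gripper_width: -0.002
finger_force: 0.0
```

Run:
```python
from h import *
c=cam("wrist");save(c,"w1");o=env.observe();print(o["t"],o["position"],np.degrees(np.arctan2(o["ee_rot"][1,0],o["ee_rot"][0,0])),o["ee_rot"][:,2])
for k,a in dict(green=((45,90,50),(85,255,255)),blue=((95,110,50),(125,255,255)),orange=((4,150,120),(17,255,255))).items(): print(k,blobs(c,*a))
```

```text
1.9667 [507.00115659 -55.0940309  231.45419015] 26.302313799342777 [ 2.03867850e-04 -3.30075252e-04 -9.99999925e-01]
green [([214.2, 270.1], [194, 252, 41, 38, 931]), ([181.1, 300.1], [177, 296, 10, 9, 68])]
blue [([435.4, 90.1], [433, 82, 6, 18, 80]), ([608.9, 107.0], [602, 100, 15, 15, 175]), ([287.0, 269.3], [273, 257, 29, 26, 523])]
orange [([34.0, 150.9], [0, 115, 70, 73, 3492]), ([223.4, 129.0], [217, 120, 14, 19, 251]), ([196.9, 156.0], [190, 147, 15, 19, 242]), ([43.6, 239.1], [10, 207, 68, 65, 2930]), ([114.3, 226.6], [103, 214, 24, 27, 544]), ([393.2, 253.0], [354, 216, 80, 76, 1405]), ([392.1, 246.9], [372, 227, 40, 40, 977])]
```

View pics/w1.png

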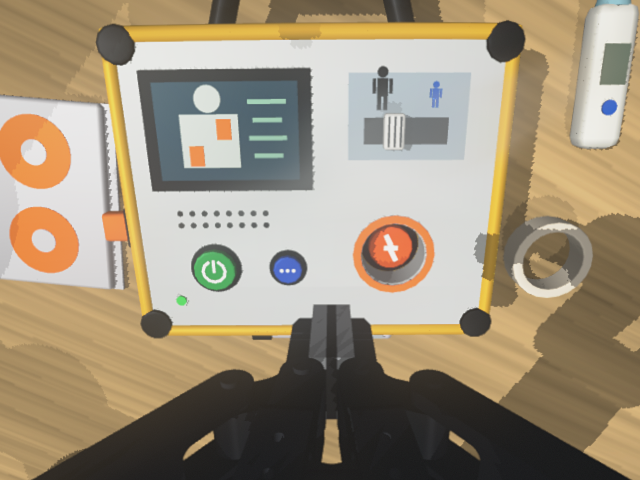

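The wrist view is clear: green key (214,270), blue key (287,269), ring centre (394,253), shock key (392,247). The selector is at the adult end, at (395,131).

```bash
cat > m.py <<'E'
from h import *
def targets(p):
    o=env.observe();c,s=np.cos(p[2]),np.sin(p[2])
    R=o["ee_rot"]
    print("t",o["t"],"pos",o["position"].round(1),"tool yaw err deg",np.degrees(np.arctan2(R[1,0],R[0,0])-p[2]).round(2))
    d=o["position"][:2]-p[:2]; print("tcp in trainer",(c*d[0]+s*d[1]).round(1),(-s*d[0]+c*d[1]).round(1),o["position"][2].round(1))
    for n,q in dict(selstart=(46,-25,75),on=(-55,75,79),well=(-45,-60,56)).items():
        T=np.array([p[0]+c*q[0]-s*q[1],p[1]+s*q[0]+c*q[1],q[2]]);print(n,T.round(1),"tool delta",(R.T@(T-o["position"])).round(1))
E
python3 - <<'E'
from m import *
w=cam("wrist")
o=[(w,(214.3,270.2),(-55,75,79)),(w,(287.3,269.3),(-55,20,78)),(w,(393.7,253.5),(-45,-60,72)),(w,(392,247),(-45,-60,56)),(w,(395,131),(46,-53,82))]
p,r=fit(o);print(p,np.degrees(p[2]),r.tolist());targets(p)
E
```

```text
[ 5.16886334e+02 -3.81522116e+01  4.54636061e-01] 26.048727527815732 [[-1.1, 0.1], [-0.6, 0.6], [0.3, 0.7], [0.4, -0.2], [0.9, -1.2]]
t 2.0167 pos [507.1 -55.  231.5] tool yaw err deg 0.26
tcp in trainer -16.2 -10.8 231.5
selstart [569.2 -40.4  75. ] tool delta [ 62.1  14.4 156.5]
on [434.5   5.1  79. ] tool delta [-38.4 -86.  152.5]
well [ 502.8 -111.8   56. ] tool delta [-29.   49.  175.5]
```

>>> carry_out(plan=[[0, [20, 5, 5], [0, 0, 0]], [0, [22, 5, 20], [0, 0, 0.004]], [0, [20, 4, 30], [0, 0, 0]], [0, [0, 0, 30], [0, 0, 0]], [0, [0, 0, 30], [0, 0, 0]], [0, [0, 0, 20], [0, 0, 0]], [0, [0, 0, 12], [0, 0, 0]], [0, [0, 0, 8], [0, 0, 0]], [0, [0, 0, 0], [0, 0, 0]], [0, [0, 0, 0], [0, 0, 0]]])

```text
t: 2.85
position: [569.8, -39.4, 77.5]
ee_rot: [[0.898, 0.441, 0.002], [0.441, -0.898, -0.0], [0.001, 0.001, -1.0]]
ft_force: [0.1, -0.4, 0.1]
gripper_width: -0.001
finger_force: 0.0
```

Run:
```python
from m import *
targets([516.9,-38.2,0.4560])
c=cam("wrist");save(c,"w2")
```

```text
t 2.85 pos [569.8 -39.4  77.5] tool yaw err deg 0.02
tcp in trainer 46.9 -24.3 77.5
selstart [569.2 -40.4  75. ] tool delta [-0.9  0.7  2.5]
on [434.5   4.9  79. ] tool delta [-101.9  -99.3   -1.8]
well [ 502.9 -111.9   56. ] tool delta [-92.   35.6  21.4]
```

View pics/w2.png

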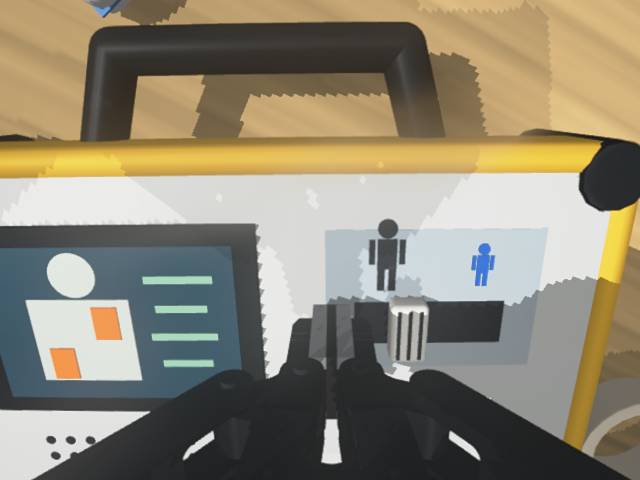

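The fingertips are to the left of the selector grip (grip's left edge at px 389, finger's right edge at 355), so there is about 12 mm of gap. The display is clear of them. Pushing now.

>>> carry_out(plan=[[0, [-0.5, 2, 1.5], [0, 0, 0]], [0, [0, 5, 0], [0, 0, 0]], [0, [0, 5, 0], [0, 0, 0]], [0, [0, 4, 0], [0, 0, 0]], [0, [0, 4, 0], [0, 0, 0]], [0, [0, 4, 0], [0, 0, 0]], [0, [0, 4, 0], [0, 0, 0]], [0, [0, 4, 0], [0, 0, 0]], [0, [0, 2, 0], [0, 0, 0]], [0, [0, 0, 0], [0, 0, 0]]])

```text
t: 3.73
position: [583.3, -68.4, 74.9]
ee_rot: [[0.897, 0.442, -0.002], [0.442, -0.897, 0.003], [-0.0, -0.004, -1.0]]
ft_force: [-4.8, 9.0, 6.4]
gripper_width: 0.001
finger_force: 5.7
```

Run:
```python
from m import *
targets([516.9,-38.2,0.4560])
c=cam("wrist");cv2.imwrite("pics/w3.png",c["image"][180:420,250:640,::-1])
```

```text
t 3.7333 pos [583.3 -68.4  74.9] tool yaw err deg 0.08
tcp in trainer 46.3 -56.4 74.9
selstart [569.2 -40.4  75. ] tool delta [ -0.2 -31.4   0. ]
on [434.5   4.9  79. ] tool delta [-101.1 -131.5   -3.5]
well [ 502.9 -111.9   56. ] tool delta [-91.3   3.6  18.9]
```

View pics/w3.png

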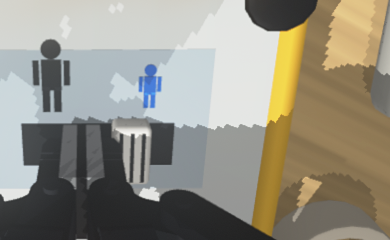

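The selector has moved most of the way. Its grip's right edge is at x=150 in the crop and the slot ends at 172, which leaves about 5 mm. I'll let the force settle before going on.

>>> carry_out(plan=[[0, [0, 0, -0.5], [0, 0, 0]], [0, [0, 0, -0.5], [0, 0, 0]], [0, [0, 0, 0], [0, 0, 0]], [0, [0, 0, 0], [0, 0, 0]], [0, [0, 0, 0], [0, 0, 0]], [0, [0, 0, 0], [0, 0, 0]], [0, [0, 0, 0], [0, 0, 0]], [0, [0, 0, 0], [0, 0, 0]], [0, [0, 0, 0], [0, 0, 0]], [0, [0, 0, 0], [0, 0, 0]]])

```text
t: 4.62
position: [583.1, -68.4, 75.1]
ee_rot: [[0.897, 0.442, -0.002], [0.442, -0.897, 0.003], [-0.001, -0.004, -1.0]]
ft_force: [-2.3, 7.7, 1.3]
gripper_width: -0.001
finger_force: 3.9
```

About 8 N of steady force with slot and grip geometry that matches full travel means the selector is at its stop. Backing off, rising and rechecking from above.

>>> carry_out(plan=[[0, [0, -3, 0], [0, 0, 0]], [0, [0, -4, -2], [0, 0, 0]], [0, [0, 0, -25], [0, 0, 0]], [0, [-10, -5, -35], [0, 0, 0]], [0, [-20, -10, -40], [0, 0, 0]], [0, [-30, -5, -28], [0, 0, 0]], [0, [-10, 0, -20], [0, 0, 0]], [0, [0, 0, 0], [0, 0, 0]], [0, [0, 0, 0], [0, 0, 0]], [0, [0, 0, 0], [0, 0, 0]]])

```text
t: 5.45
position: [510.9, -76.5, 221.1]
ee_rot: [[0.898, 0.441, -0.001], [0.441, -0.898, -0.0], [-0.001, -0.001, -1.0]]
ft_force: [-0.5, -0.1, -0.5]
gripper_width: 0.006
finger_force: 0.0
```

Run:
```python
from m import *
c=cam("wrist");save(c,"w4")
for k,a in dict(green=((45,90,50),(85,255,255)),blue=((95,110,50),(125,255,255)),orange=((4,150,120),(17,255,255))).items(): print(k,blobs(c,*a,amin=100))
targets([516.9,-38.2,0.4560])
```

```text
green [([182.0, 268.0], [161, 249, 43, 40, 983])]
blue [([407.8, 82.6], [403, 70, 9, 27, 160]), ([592.6, 97.9], [586, 91, 14, 15, 176]), ([257.5, 267.1], [243, 254, 30, 27, 554])]
orange [([17.3, 149.6], [0, 109, 38, 76, 1910]), ([187.9, 121.1], [180, 111, 16, 21, 284]), ([161.0, 149.2], [154, 140, 15, 20, 261]), ([22.8, 238.9], [0, 204, 48, 67, 2143]), ([81.6, 223.2], [69, 208, 26, 30, 583]), ([367.3, 250.2], [327, 212, 83, 79, 1495]), ([367.9, 243.9], [347, 223, 42, 42, 1040])]
t 5.5 pos [510.8 -76.3 220.5] tool yaw err deg 0.05
tcp in trainer -22.3 -31.5 220.5
selstart [569.2 -40.4  75. ] tool delta [ 68.6  -6.3 145.3]
on [434.5   4.9  79. ] tool delta [ -32.3 -106.4  141.7]
well [ 502.9 -111.9   56. ] tool delta [-22.4  28.7 164.5]
```

View pics/w4.png

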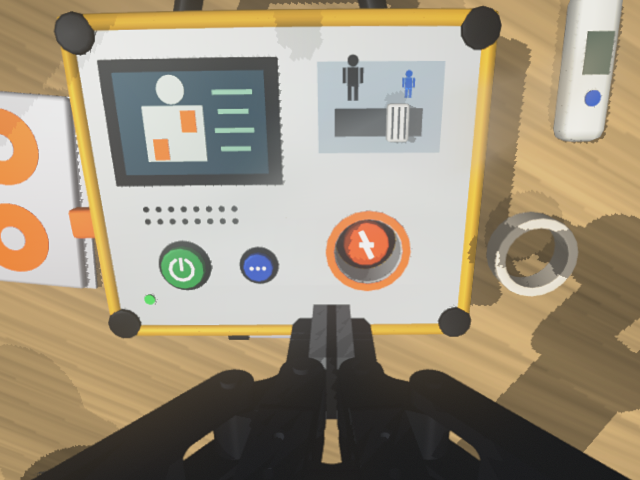

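The selector grip is now at (397,122), under the child figure (408,83). I'll measure it and refit the pose.

Run:
```python
from m import *
w=cam("wrist")
I=w["image"][108:142,380:416];g=I.min(2);print("white cols",[int((g[:,i]>200).sum()) for i in range(36)])
o=[(w,(182.2,268.5),(-55,75,79)),(w,(258,267.3),(-55,20,78)),(w,(368,251),(-45,-60,72)),(w,(367.8,244),(-45,-60,56))]
p,r=fit(o);print(p,np.degrees(p[2]),r.tolist());targets(p)
c,s=np.cos(p[2]),np.sin(p[2])
d=onz(w,[(397,122),(399,122)],82)[:,:2]-p[:2];print("selector in trainer",c*d[:,0]+s*d[:,1],-s*d[:,0]+c*d[:,1])
```

```text
white cols [0, 0, 0, 0, 0, 0, 0, 0, 16, 33, 33, 19, 1, 1, 20, 33, 33, 26, 1, 1, 9, 33, 33, 32, 9, 1, 1, 9, 4, 0, 0, 0, 0, 0, 0, 0]
[ 5.16137765e+02 -3.77394938e+01  4.64556478e-01] 26.61712550953414 [[-0.1, 0.1], [0.0, 0.2], [-0.2, 0.4], [0.3, -0.7]]
t 5.55 pos [510.8 -76.2 220.3] tool yaw err deg -0.44
tcp in trainer -22.0 -32.0 220.3
selstart [568.5 -39.5  75. ] tool delta [ 68.3  -7.3 145.1]
on [433.4   4.7  79. ] tool delta [ -33.4 -106.5  141.6]
well [ 502.8 -111.5   56. ] tool delta [-22.4  28.4 164.3]
selector in trainer [46.03787958 46.03256665] [-75.5669093  -76.84813646]
```

The selector is at y ≈ -76.5 (child end -77), and the trainer hasn't moved. Next the on key: hover first.

>>> carry_out(plan=[[0, [-8, -25, 0], [0, 0, 0]], [0, [-10, -30, 5], [0, 0, 0]], [0, [-10, -30, 20], [0, 0, 0]], [0, [-5, -21, 30], [0, 0, 0]], [0, [0, 0, 35], [0, 0, 0]], [0, [0, 0, 25], [0, 0, 0]], [0, [0, 0, 15], [0, 0, 0]], [0, [0, 0, 5], [0, 0, 0]], [0, [0, 0, 0], [0, 0, 0]], [0, [0, 0, 0], [0, 0, 0]]])

```text
t: 6.38
position: [435.0, 4.2, 87.5]
ee_rot: [[0.897, 0.441, -0.0], [0.441, -0.897, -0.0], [-0.0, 0.0, -1.0]]
ft_force: [0.0, -0.9, 0.8]
gripper_width: -0.0
finger_force: 0.0
```

Run:
```python
from m import *
targets([516.4,-37.9,0.4610])
print(env.observe()["ft_force"])
```

```text
t 6.3833 pos [435.    4.2  87.5] tool yaw err deg -0.24
tcp in trainer -54.2 73.9 87.5
selstart [568.7 -39.8  75. ] tool delta [100.6  98.5  12.4]
on [433.8   4.8  79. ] tool delta [-0.8 -1.1  8.5]
well [ 502.8 -111.7   56. ] tool delta [  9.8 133.8  31.5]
[ 0.01829364 -0.87166364  0.76284864]
```

>>> carry_out(plan=[[0, [-0.8, -1, 2], [0, 0, 0]], [0, [0, 0, 3], [0, 0, 0]], [0, [0, 0, 3], [0, 0, 0]], [0, [0, 0, 2], [0, 0, 0]], [0, [0, 0, 2], [0, 0, 0]], [0, [0, 0, 1], [0, 0, 0]], [0, [0, 0, 0.5], [0, 0, 0]], [0, [0, 0, 0.5], [0, 0, 0]], [0, [0, 0, 0], [0, 0, 0]], [0, [0, 0, 0], [0, 0, 0]]])

```text
t: 7.22
position: [434.0, 4.6, 74.8]
ee_rot: [[0.897, 0.441, 0.001], [0.441, -0.897, -0.0], [0.001, 0.001, -1.0]]
ft_force: [-4.7, -0.2, 13.6]
gripper_width: -0.005
finger_force: 6.6
```

The on key is at its stop (13.6 N, z 74.8 mm). I'll release it and move over the well.

>>> carry_out(plan=[[0, [0, 0, -4], [0, 0, 0]], [0, [0, 0, -10], [0, 0, 0]], [0, [0, 0, -20], [0, 0, 0]], [0, [1, 15, -10], [0, 0, 0]], [0, [3, 35, 0], [0, 0, 0]], [0, [3, 40, 0], [0, 0, 0]], [0, [3, 35, 0], [0, 0, 0]], [0, [1, 10, 0], [0, 0, 0]], [0, [0, 0, 0], [0, 0, 0]], [0, [0, 0, 0], [0, 0, 0]]])

```text
t: 8.05
position: [502.5, -111.4, 116.9]
ee_rot: [[0.898, 0.44, -0.001], [0.44, -0.898, 0.001], [-0.001, -0.001, -1.0]]
ft_force: [-0.6, 0.1, 0.0]
gripper_width: -0.0
finger_force: 0.0
```

Run:
```python
from m import *
c=cam("wrist");save(c,"w5")
targets([516.4,-37.9,0.4610])
```

```text
t 8.1 pos [ 502.4 -110.8  117. ] tool yaw err deg -0.23
tcp in trainer -45.0 -59.1 117.0
selstart [568.7 -39.8  75. ] tool delta [ 90.9 -34.4  42. ]
on [433.8   4.8  79. ] tool delta [ -10.5 -134.    38.1]
well [ 502.8 -111.7   56. ] tool delta [ 0.  1. 61.]
```

View pics/w5.png

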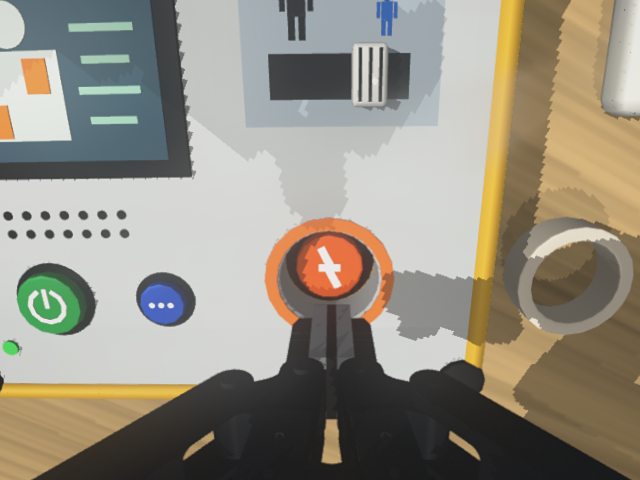

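The key has sprung back (on key shown raised at (47,300)). The fingertips at column 331 line up with the shock key at 331 and the ring centre at 329. Going into the well.

>>> carry_out(plan=[[0, [0, 0.5, 10], [0, 0, 0]], [0, [0, 0, 15], [0, 0, 0]], [0, [0, 0, 12], [0, 0, 0]], [0, [0, 0, 6], [0, 0, 0]], [0, [0, 0, 4], [0, 0, 0]], [0, [0, 0, 4], [0, 0, 0]], [0, [0, 0, 3], [0, 0, 0]], [0, [0, 0, 2], [0, 0, 0]], [0, [0, 0, 0], [0, 0, 0]], [0, [0, 0, 0], [0, 0, 0]]])

```text
t: 8.93
position: [503.3, -112.1, 61.4]
ee_rot: [[0.897, 0.441, 0.0], [0.441, -0.897, -0.0], [0.0, 0.0, -1.0]]
ft_force: [-0.7, -0.1, 0.9]
gripper_width: -0.001
finger_force: 0.0
```

>>> carry_out(plan=[[0, [0, 0, 2], [0, 0, 0]], [0, [0, 0, 2], [0, 0, 0]], [0, [0, 0, 2], [0, 0, 0]], [0, [0, 0, 2], [0, 0, 0]], [0, [0, 0, 2], [0, 0, 0]], [0, [0, 0, 1], [0, 0, 0]], [0, [0, 0, 0.5], [0, 0, 0]], [0, [0, 0, 0.5], [0, 0, 0]], [0, [0, 0, 0], [0, 0, 0]], [0, [0, 0, 0], [0, 0, 0]]])

```text
t: 9.77
position: [503.4, -112.2, 50.9]
ee_rot: [[0.897, 0.441, 0.001], [0.441, -0.897, -0.0], [0.0, 0.001, -1.0]]
ft_force: [-6.9, 1.7, 14.3]
gripper_width: 0.004
finger_force: 6.9
```

The shock key is at its stop (14 N, z 50.9 mm). Straight up and clear.

>>> carry_out(plan=[[0, [0, 0, -3], [0, 0, 0]], [0, [0, 0, -6], [0, 0, 0]], [0, [0, 0, -10], [0, 0, 0]], [0, [0, 0, -20], [0, 0, 0]], [0, [0, 0, -30], [0, 0, 0]], [0, [0, 0, -35], [0, 0, 0]], [0, [0, 0, -35], [0, 0, 0]], [0, [0, 0, -20], [0, 0, 0]], [0, [0, 0, 0], [0, 0, 0]], [0, [0, 0, 0], [0, 0, 0]]])

```text
t: 10.6
position: [503.6, -112.2, 209.6]
ee_rot: [[0.897, 0.441, 0.003], [0.441, -0.897, -0.001], [0.002, 0.002, -1.0]]
ft_force: [-0.6, -0.4, -1.6]
gripper_width: 0.001
finger_force: 0.0
```

Run:
```python
from m import *
c=cam("wrist");save(c,"w6");o=env.observe();print(o["t"],o["position"],o["ft_force"])
```

```text
10.65 [ 502.91409285 -111.94344634  207.75005892] [ 0.27539514 -0.57124646 -0.59295252]
```

View pics/w6.png

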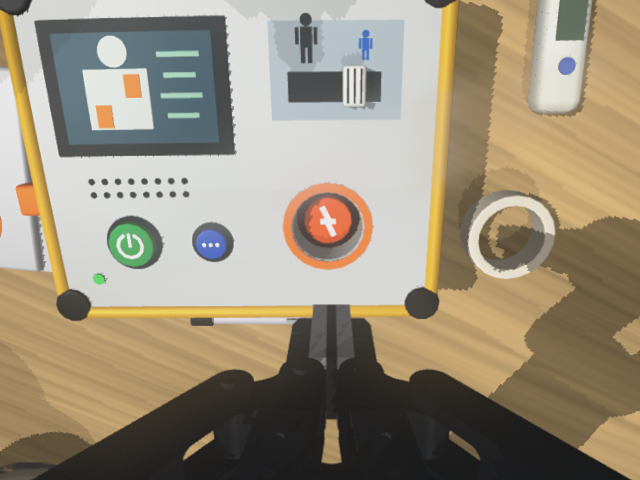

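The selector is at the child end: its grip is centred at 354 and the slot at 334, which is +12 mm. Both keys are up and everything around the trainer is undisturbed.

```bash
python3 -c "
from rig import env
print(env.job_done())"
```

```text
the job is handed in; nothing more can be done
None
```

I handed the job in at about 10.7 s: selector pushed to the child end, then the on key and the shock key each pressed to the stop and released, with no sign in the camera views that the trainer or anything around it was disturbed.

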